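Push the jig slide past its spring catch

ROBOT

A 6-joint arm with a two-finger parallel gripper is mounted at the origin on the work surface; the furniture and walls round the work are solid. World frame = base frame: x ahead of the robot, y to its left, z up, the work surface at z = 0. Lengths are in mm, angles in rad, forces in N, time in s.
With the tool pointing down it reaches from about 400 to 925 mm from the base axis. Payload 12.5 kg.
Tool frame: the origin (TCP) lies on the front face of the gripper's body, between the roots of the fingers; the fingertips stand 78 mm ahead of it and the grasp point (between the pads) lies 59 mm ahead of it (env.nose_length is the distance from the TCP to the fingertips, in mm); z points along the fingers, y is the line along which they close (so a half turn about z gives the same grasp; the last joint's range is limited). The gripper opens to 95 mm and grips with 3 to 60 N. Pads are 20 mm wide; open, the fingers measure 119 mm over their backs; the gripper's body (75 mm by 180 mm) begins 59 mm behind the grasp point.
Start: joints at [1.127, 0.491, 1.559, -0, 1.092, -0.106], TCP at [207.113, 589.696, 292.261] pointing down, gripper open.
Joint ranges: [-3.1, 3.1], [-0.84, 2.19], [0.05, 2.79], [-1.13, 4.28], [0.06, 2.93], [-2.69, 2.69]. Speed limits (rad/s): [2.22, 2.22, 2.79, 3.14, 3.14, 3.14].

INTERFACE

Orientations are given as [roll, pitch, yaw] about the fixed x, y, z axes, in that order (R = Rz(yaw) Ry(pitch) Rx(roll)).
In Python, from cell import env gives the robot as it stands.
- The arm moves only by the tool jog_arm, never from a script. Its argument "motion" is a list of rows, each a list of 7 numbers: the turn, a rotation vector about the tool's x, y, z in degrees, then the shift along the tool's x, y, z in mm, then the finger opening in mm, from 0 to 95.1. In form: [[wx, wy, wz, x, y, z, hand], ...]. A call has 1 to 10 rows; each row shifts and turns the commanded pose from where the row before left it, along the tool's axes as they then stand; what a row does not reach is not made up. A row lasts 1/8 s, in which the tool goes at most 62.5 mm and 10.7 degrees, less where a joint would pass 70% of its speed; a pose out of reach is approached as far as the arm can. A call is refused whole if a number of a shift passes 62.5 or a number of a turn 10.7, either way. A call with a gripper value outside its range is refused whole. The fingers move at their own pace and stop on an object; the grip force is fixed at half the most. Time passes only in rows, so rows that do not move let the fingers close. It gives the time, the measured TCP pose, the force, the opening and the grip force at its end, in the units of the state.
- env.state(): the state, without advancing time (a new reading comes with each control period).
- env.read_camera(name): name is "scene" or "top" or "wrist"; returns a dict with "color" (384x512x3 uint8, red, green, blue), "z_map" (384x512 float32, mm along the optical axis (not along the pixel's ray), 0 where there is no reading), "camera_matrix" (3x3 intrinsics, pixels), "world_to_cam" (4x4, takes a point from world to camera coordinates). Camera axes: x right, y up, looking along -z (the intrinsics and any distortion apply to the point x, -y, -z); pixel columns grow to the right and rows downward; lengths in mm; the calibration is good to about 2 mm. A picture is of the moment at which its call begins.
- env.job_done(): hands the job in; it is judged then, once.
Trained networks look in the newest picture that a camera, given by its name, has taken for a name from the list of things; names that differ only in an ending like _2 or _b are one class to them, and where a whole thing is asked for, a point or a joint stands for the part that bears it (a point fixed in the world has none). Each returns a list of dicts, best first, with "score" (0 to 1); they miss things now and then, are a little off and sometimes report something else, mostly with a low value. They report only what shows in the picture. A call takes as long as a camera call. They do not tell look-alikes from the thing itself.
- env.recognise(camera, thing): "location" ([column, row] in pixels, amid what is visible of it).
The state is a dict: "t": time; "joints": joint angles; "qvel": joint speeds; "tau": joint torques, N m; "eef_pos": TCP position; "tcp_rot": TCP orientation; "ft_force": force on the tool from outside, world axes, zero at the start; "moment": the same for the moment, N m; "opening": opening from 0.0 (shut) to 1.0 (fully open); "grip_force": force on a finger pad.
Only numpy, scipy, OpenCV 4.12 (cv2) and the standard library are available. Lean on these libraries where they do the work, as an engineer would, in place of code of your own. Each camera call takes 0.05 s, during which the arm holds its last target. There are 200 camera calls.

TASK

With closed fingertips press the fixture's long spring-loaded bar fully down and, keeping it down, run along it so that the fingers push the bridge-shaped slide over the catch teeth, until the slide has shoved the angle-iron offcut square against the fence; then lift the fingers away so that the catch springs up behind the slide and locks it. Only press and push: lift nothing, and leave the two bolts, two nozzles and the nut beside the fixture where they are.

Things in the scene. Friction and masses are not known exactly. Their poses are not given: they have to be found in the camera images.
- fixture: Fixed grey fixture, 303 mm long (x -145 to 158), 110 wide (150 at the nest); origin on the bench. +x is the way the slide must travel, z up. On a 22 mm base two dark rails run along x (y = +-35 to +-46, tops at z = 37, screw heads to 39); their lips hold the slide down. The catch teeth come up at x = 0 to 8 mm and block the slide's feet while the catch is up.
- nest (a point): Point on the floor of the raised nest at the fixture's +x end where the offcut's underside is centred when it is against the fence (fixture x = 122.5, z = 54 mm). The nest spans x = 83 to 158; the dark fence across it has its face at x = 142.5 and its top at z = 88.
- catch (a joint): Travel of the spring catch: 0 = up (locking), 0.012 m = fully down. About 4.5 N start it, about 10 N hold it fully down. The slide's feet clear the teeth only when it is down 8 mm or more. Let go, it springs up by itself, unless the slide's feet are then above the teeth.
- catch_bar (a point): Centre of the top of the catch's long flat steel press bar between the rails: 185 mm along fixture x (from -135 to +50), 32 mm wide in y about y = 0. Its top is at z = 53 mm when up and 41 when fully down (still above the rails). It goes down evenly wherever pressed; the point moves with it.
- slide: Loose aluminium bridge over the press bar, runs in the rails with little friction, about 0.45 kg; origin under the middle of its two feet, axes as the fixture's. Feet x -30 to 30, y +-20 to +-34; beam x -10 to 60, 54 mm wide, z 34 to 58, 3 mm above the raised bar. Starts with the feet 6 to 30 mm before the teeth; home (offcut on the fence) at fixture x = 42.5, feet 4.5 mm past the teeth.
- push_face (a point): Centre of the rear (-x) face of the slide's beam, to be pushed towards +x: flat and upright, 54 mm wide and 24 mm high, 10 mm behind the slide's origin and 68 mm above the bench. When the slide is home it is at fixture x = 32.5 mm.
- offcut_mid (a point): Centre, 20 mm above its underside, of a loose piece of 40 x 40 x 4 mm angle iron, 140 mm long, about 0.3 kg, lying in the nest, upright leg towards the slide, 7 to 18 mm short of the fence and slightly out of square. Its x points to the fence, y along it. Against the fence it is at fixture x = 122.5 mm.
- nozzle_a: Bystander: copper nozzle standing beside the fixture, 18 mm wide, 26 mm high; origin under it.
- nozzle_b: Bystander: second copper nozzle, the same.
- bolt: Bystander: hexagon bolt standing on its head, 20 mm wide, 46 mm high; origin under it.
- nut: Bystander: hexagon nut lying flat, 34 mm wide, 15 mm high; origin under it.
- bolt_b: Bystander: larger hexagon bolt standing on its head, 24 mm wide, 58 mm high; origin under it.
There are look-alikes about, which are no part of the job. Of the things that look like the slide, the larger one is meant.

How it is judged (in metres and radians):
On the way, in this order (a step that is already met when the one before it is completed fails the run):
1. the catch is pressed down while the slide is still before the teeth (value of joint catch above 0.008 m and x of slide in the frame of fixture below -0.028 m), for 0.1 s.
2. the slide passes over the teeth with the catch down (value of joint catch above 0.0075 m and x of slide in the frame of fixture above -0.018 m), for 0.05 s.
3. the slide has gone past the teeth (x of slide in the frame of fixture above 0.038 m), for 0.1 s.
At the end, for the whole second after the job is handed in: The slide is past the catch teeth (origin beyond fixture x = 37.5 mm), the catch has sprung up behind it (less than 3 mm down), and the angle offcut lies flat in the nest within 3.5 mm of the fence and square to it within 0.05 rad; all at rest (x of slide in the frame of fixture above 0.0375 m and value of joint catch below 0.003 m and x of offcut_mid in the frame of fixture above 0.119 m and z of offcut_mid in the frame of fixture below 0.078 m and angle between the x axis of offcut_mid and the x axis of fixture, either way round below 0.05 rad and angle between offcut_mid's own z axis and vertical below 0.1 rad and linear speed of slide below 0.02 m/s); the robot touches nothing.
It fails at once if the slide is lifted out of its rails (z of slide in the frame of fixture above 0.03 m).
It fails at once if the offcut is lifted or tipped (z of offcut_mid in the frame of fixture above 0.084 m or angle between offcut_mid's own z axis and vertical above 0.35 rad).
It fails at once if a bystander (bolt, nut or nozzle) is moved more than 15 mm (distance of any of nozzle_a, nozzle_b, bolt, nut, bolt_b from where it was at the start of the episode above 0.015 m).
It also fails if it takes over 35 s, if anything falls off the work surface, if the arm or the gripper's body presses on something with over 40 N, if the wrist force passes 120 N, or if a joint passes its speed limit or range.

## Working session

There is one attempt and no reset: what is moved stays moved. The work goes in short steps, Python scripts to look and compute and a tool call to move; the robot and the scene stay as the last step left them, time stands still between calls to the robot, and variables do not carry over. Pictures are saved under pics/ and viewed, at most 10 in all, crops included, and the job is handed in when it is done.

Besides the shell and the picture viewer there is one more tool, called after "Request:" by a JSON object that holds its "method" and its "body", one argument or row to a line. jog_arm: Moves the arm, as the interface text tells. Its arguments: {"type":"object","properties":{"motion":{"type":"array"}},"required":["motion"]}

```bash
mkdir -p pics
cat > h.py <<'E'
import numpy as np, cv2
from cell import env
def snap(n,f=None):
    c=env.read_camera(n)
    if f: cv2.imwrite('pics/'+f,c['color'][:,:,::-1])
    return c
def pt(c,u,v,d=None):
    K=np.array(c['camera_matrix']);T=np.linalg.inv(np.array(c['world_to_cam']))
    if d is None:
        w=c['z_map'][int(v)-2:int(v)+3,int(u)-2:int(u)+3]; d=np.median(w[w>0])
    x=(u-K[0,2])/K[0,0]*d; y=(v-K[1,2])/K[1,1]*d
    return (T@[x,-y,-d,1])[:3]
def onz(c,u,v,z):
    a=pt(c,u,v,100.);b=pt(c,u,v,1000.); return a+(b-a)*(z-a[2])/(b[2]-a[2])
E
python3 - <<'E'
from h import *
np.set_printoptions(precision=1,suppress=True)
s=env.state();print(s)
ims=[]
for n in ('scene','top'):
    c=snap(n,n+'0.png')
    for th in ('fixture','slide','push_face','catch_bar','offcut_mid','nest','nozzle_a','bolt','nut'):
        for r in env.recognise(n,th)[:4]:
            u,v=r['location']
            try:p=pt(c,u,v)
            except Exception as e:p=None
            print(n,th,round(r['score'],2),[round(u),round(v)],p)
E
```

```text
{'t': 0.0, 'joints': array([ 1.1,  0.5,  1.6, -0. ,  1.1, -0.1]), 'qvel': array([-0., -0., -0.,  0., -0., -0.]), 'tau': array([ -0. , -61.3, -25.8,   0.1,   0. ,  -0. ]), 'eef_pos': array([207. , 589.5, 291.7]), 'tcp_rot': array([-3.1, -0. ,  2.8]), 'ft_force': array([-0.2, -0. , -0.4]), 'moment': array([-0.,  0.,  0.]), 'grip_force': 0.0, 'opening': 0.9979599374442076}
scene fixture 0.61 [230, 218] [493.5 -76.5  38.8]
scene fixture 0.26 [189, 221] [447.1   0.5   8.9]
scene slide 0.94 [247, 200] [519.7 -99.5  81.4]
scene slide 0.83 [238, 304] [ 369.9 -258.3   43.4]
scene push_face 0.96 [244, 202] [512.9 -98.9  80.7]
scene push_face 0.89 [239, 304] [ 370.3 -260.6   44.5]
scene catch_bar 0.7 [263, 221] [ 524.6 -138.7   53.2]
scene catch_bar 0.63 [225, 262] [ 435.2 -138.3    4.1]
scene catch_bar 0.27 [207, 169] [530.6  45.8  78.6]
scene offcut_mid 0.77 [206, 168] [527.5  45.8  82.2]
scene nest 0.77 [229, 216] [498.3 -68.5  37.2]
scene nozzle_a 0.52 [270, 195] [623.7 -50.7  21.6]
scene nozzle_a 0.32 [243, 202] [509.7 -99.3  80.6]
scene bolt 0.6 [304, 224] [ 607.4 -167.4   20.4]
scene bolt 0.46 [184, 220] [447.6  18.2   0.7]
scene nut 0.65 [226, 260] [ 437.4 -137.8    6. ]
top fixture 0.78 [231, 197] [526.  -26.   52.5]
top fixture 0.3 [282, 192] [ 536.8 -128.7   52.2]
top slide 0.62 [338, 275] [ 373.3 -241.4   43.5]
top slide 0.6 [261, 194] [529.8 -86.5  78.6]
top push_face 0.92 [336, 271] [ 382.1 -238.9   42.5]
top push_face 0.72 [261, 191] [535.3 -85.2  78.7]
top push_face 0.19 [288, 246] [ 429.8 -145.9   -0.4]
top catch_bar 0.7 [281, 197] [ 528.2 -127.4   51.7]
top catch_bar 0.45 [258, 192] [532.4 -80.2  78.7]
top offcut_mid 0.72 [184, 189] [539.   68.5  56.5]
top nest 0.87 [229, 196] [526.8 -21.7  52.3]
top nozzle_a 0.67 [300, 161] [ 608.7 -167.8   12.5]
top bolt 0.65 [300, 158] [ 609.9 -164.8   45. ]
top bolt 0.41 [221, 235] [448.5  -8.6  56.5]
top nut 0.49 [290, 246] [ 431.  -149.5   11.3]
```

Run:
```python
from h import *
a=cv2.imread('pics/scene0.png');b=cv2.imread('pics/top0.png')
cv2.imwrite('pics/a.png',cv2.resize(a[120:340,130:350],None,fx=2.7,fy=2.7,interpolation=2))
cv2.imwrite('pics/b.png',cv2.resize(b[120:310,120:370],None,fx=3.1,fy=3.1,interpolation=2))
```

```text
(no output)
```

View pics/a.png

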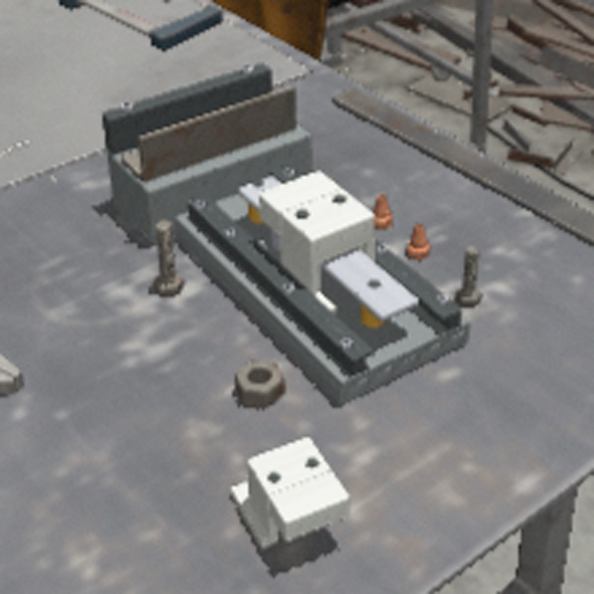

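View pics/b.png

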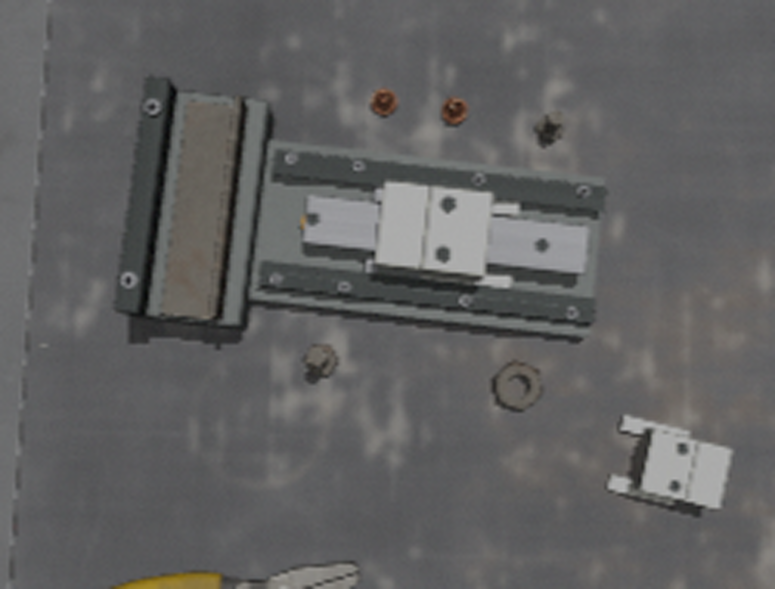

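Candidates for the slide: top pixels (261,194), on the fixture with its top at z≈79, and (338,275), loose on the bench with its top at z≈43. The first is the larger, sits in the rails over the bar, and its height fits the 80 mm expected. Both enlarged crops confirm it. The bar's exposed end is at top (295,199), the offcut at (184,189).

```bash
cat >> h.py <<'E'
def cloud(c):
    K=np.array(c['camera_matrix']);T=np.linalg.inv(np.array(c['world_to_cam']));d=c['z_map']
    v,u=np.indices(d.shape); P=np.stack([(u-K[0,2])/K[0,0]*d,-(v-K[1,2])/K[1,1]*d,-d,np.ones_like(d)],-1)@T.T
    P=P[...,:3]; P[d<=0]=-999; return P
def rect(P,m):
    m=m.astype(np.uint8); n,l,s,_=cv2.connectedComponentsWithStats(m); i=1+np.argmax(s[1:,4]); q=P[l==i]
    return cv2.minAreaRect(q[:,:2].astype(np.float32)), np.median(q[:,2]), len(q)
E
python3 - <<'E'
from h import *
np.set_printoptions(precision=1,suppress=True)
for n in('top','scene'):
    c=snap(n);P=cloud(c);x,y,z=P[...,0],P[...,1],P[...,2]
    R=(x>460)&(x<620)&(y>-230)&(y<130)
    for nm,m in (('beam',R&(z>72)&(z<86)&(y<-20)),('bar-',R&(z>47)&(z<60)&(y<-110)),('bar+',R&(z>47)&(z<60)&(y>-60)&(y<0)),('rails',R&(z>30)&(z<44)),('fence',R&(z>84)&(z<96)&(y>20)),('offcut',R&(z>50)&(z<97)&(y>20))):
        try:
            r,h,k=rect(P,m); print(n,nm,np.array(r[0]),np.array(r[1]),round(r[2],1),round(h,1),k); 
            if nm in('beam','bar-','fence'): print(cv2.boxPoints(r).tolist())
        except Exception as e: print(n,nm,e)
    # centreline of bar+beam: fit x vs y
    for nm,m in (('bar-',R&(z>48)&(z<58)&(y<-125)&(abs(x-525)<22)),):
        q=P[m]; print(nm,q.mean(0),q[:,1].min(),len(q))
E
```

```text
top beam [531.  -82.3] [70.1 54.4] 84.6 79.3 981
[[500.656494140625, -114.66448974609375], [554.777587890625, -119.74171447753906], [561.32470703125, -49.951934814453125], [507.20361328125, -44.87471008300781]]
top bar- [ 524.4 -150.4] [64.6 32.4] 83.9 52.3 507
[[504.86358642578125, -180.83419799804688], [537.1157836914062, -184.2744140625], [543.9671020507812, -120.04318237304688], [511.71490478515625, -116.60296630859375]]
top bar+ [536.9 -23.3] [46.8 32.3] 85.3 52.3 364
top rails [498.1 -78.7] [221.9  25.6] 84.4 36.2 966
top fence [547.3 101.2] [ 16.3 146.3] 84.2 87.4 592
[[473.7475280761719, 100.50820922851562], [619.257080078125, 85.73194885253906], [620.89990234375, 101.909423828125], [475.390380859375, 116.68568420410156]]
top offcut [545.9  71.8] [ 75.6 149.5] 84.4 57.9 2975
bar- [ 523.9 -154.    52.4] -183.37278206622648 448
scene beam [530.2 -85.3] [71.3 56.6] 85.5 80.9 732
[[499.20947265625, -118.62828063964844], [555.6285400390625, -123.07167053222656], [561.2235107421875, -52.030548095703125], [504.804443359375, -47.587158203125]]
scene bar- [ 525.1 -149.6] [73.5 53.4] 87.2 54.1 529
[[496.5680236816406, -185.02066040039062], [549.944091796875, -187.67477416992188], [553.5966796875, -114.21942138671875], [500.2205810546875, -111.5653076171875]]
scene bar+ [536.2 -15.7] [30.1 31.2] 83.9 54.2 79
scene rails [480.7 -43.5] [262.3 163. ] 60.5 38.0 1349
scene fence [546.9  98.2] [ 17.8 147.4] 83.6 89.0 345
[[472.681884765625, 97.52222442626953], [619.2130126953125, 81.1079330444336], [621.1973876953125, 98.82234954833984], [474.666259765625, 115.23664093017578]]
scene offcut [544.5  68.7] [ 77.3 149.8] 84.6 74.8 2277
bar- [ 521.4 -157.1   53.8] -186.58208968993995 405
```

```bash
python3 -c "
from h import *
s=env.state();print(np.degrees(s['tcp_rot']),s['t'],env.nose_length)"
```

```text
[1.79996313e+02 3.98441989e-04 1.60645487e+02] 1.1 77.60000000000001
```

Request:
{"method": "jog_arm", "body": {
  "motion": [
    [0,0,-6.9,0,0,0,0],
    [0,0,-6.9,-30,0,0,0],
    [0,0,0,-55,-20,0,0],
    [0,0,0,-55,-25,0,0],
    [0,0,0,-55,-25,0,0],
    [0,0,0,-50,-35,0,0],
    [0,0,0,-50,-35,0,0],
    [0,0,0,-40,-45,0,0],
    [0,0,0,-30,-50,0,0],
    [0,0,0,-20,-55,0,0]
  ]
}}

```text
t: 2.35
eef_pos: [562.6, 258.4, 292.0]
tcp_rot: [3.141, 0.0, 3.044]
ft_force: [0.4, 0.5, 0.0]
opening: 0.024
grip_force: 0.0
```

Request:
{"method": "jog_arm", "body": {
  "motion": [
    [0,0,0,0,-60,0,0],
    [0,0,0,0,-60,0,0],
    [0,0,0,0,-60,0,0],
    [0,0,0,0,-60,0,0],
    [0,0,0,0,-60,0,0],
    [0,0,0,0,-60,0,0],
    [0,0,0,0,-40,0,0],
    [0,0,0,0,0,0,0]
  ]
}}

```text
t: 3.35
eef_pos: [522.7, -140.2, 292.2]
tcp_rot: [-3.141, 0.0, 3.041]
ft_force: [0.5, 0.6, 0.1]
opening: 0.006
grip_force: 0.0
```

Request:
{"method": "jog_arm", "body": {
  "motion": [
    [0,0,0,0,-14,20,0],
    [0,0,0,0,0,40,0],
    [0,0,0,0,0,0,0]
  ]
}}

```text
t: 3.72
eef_pos: [520.9, -150.8, 230.5]
tcp_rot: [3.14, -0.004, 3.045]
ft_force: [-0.5, 0.9, 0.6]
opening: 0.005
grip_force: 0.0
```

Run:
```python
from h import *
np.set_printoptions(precision=1,suppress=True)
print(env.state()['eef_pos'])
c=snap('wrist','w1.png');P=cloud(c);x,y,z=P[...,0],P[...,1],P[...,2]
R=(x>460)&(x<620)&(y>-230)&(y<130)
for nm,m in (('beam',R&(z>72)&(z<86)&(y<-20)),('bar-',R&(z>47)&(z<60)&(y<-110)),('rails',R&(z>30)&(z<44)),('above',R&(z>100))):
    try:
        r,h,k=rect(P,m); print(nm,np.array(r[0]),np.array(r[1]),round(r[2],1),round(h,1),k); print(cv2.boxPoints(r).round(1).tolist())
    except Exception as e: print(nm,e)
```

```text
[ 520.9 -150.8  230.5]
beam [530.7 -84.6] [69.8 53.3] 84.4 80.8 4275
[[500.79998779296875, -116.80000305175781], [553.7999877929688, -121.9000015258789], [560.5999755859375, -52.5], [507.6000061035156, -47.29999923706055]]
bar- [ 524.6 -151.7] [66.5 31.4] 84.4 53.8 1952
[[505.70001220703125, -183.3000030517578], [536.9000244140625, -186.3000030517578], [543.4000244140625, -120.19999694824219], [512.2000122070312, -117.0999984741211]]
rails [535.  -45.9] [298.8 149.5] 84.4 37.7 6405
[[446.1000061035156, -187.3000030517578], [594.7999877929688, -201.89999389648438], [623.9000244140625, 95.5], [475.1000061035156, 110.0999984741211]]
above [ 510.4 -152.9] [163.1  67.9] 78.2 264.9 59174
[[460.5, -225.8000030517578], [527.0, -239.6999969482422], [560.2999877929688, -80.0], [493.79998779296875, -66.19999694824219]]
```

View pics/w1.png

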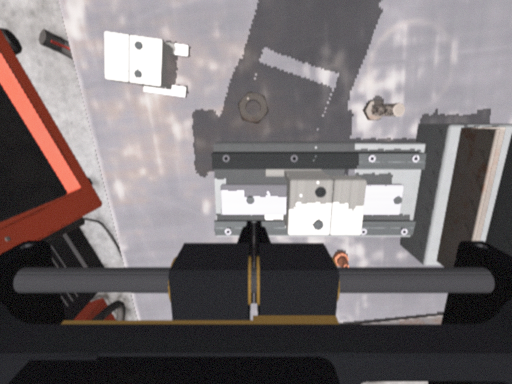

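Wrist view: closed fingertips (253,240) stand beside the bar's free end (253,200), with the slide at (325,205) ahead. All of it agrees with the top view. Correcting about 4 mm sideways and descending.

Request:
{"method": "jog_arm", "body": {
  "motion": [
    [0,0,0,-3.7,-4,30,0],
    [0,0,0,0,0,30,0],
    [0,0,0,0,0,20,0],
    [0,0,0,0,0,10,0],
    [0,0,0,0,0,0,0],
    [0,0,0,0,0,0,0]
  ]
}}

```text
t: 4.53
eef_pos: [525.3, -156.2, 143.3]
tcp_rot: [-3.141, 0.002, 3.045]
ft_force: [0.0, -0.1, 0.1]
opening: 0.004
grip_force: 0.0
```

Request:
{"method": "jog_arm", "body": {
  "motion": [
    [0,0,0,1,0,8,0],
    [0,0,0,0,0,6,0],
    [0,0,0,0,0,4,0],
    [0,0,0,0,0,4,0],
    [0,0,0,0,0,0,0]
  ]
}}

```text
t: 5.15
eef_pos: [524.0, -156.1, 120.3]
tcp_rot: [3.142, 0.0, 3.045]
ft_force: [-1.3, 1.2, 8.3]
opening: 0.01
grip_force: 4.6
```

Request:
{"method": "jog_arm", "body": {
  "motion": [
    [0,0,0,0,0,2,0],
    [0,0,0,0,0,1,0],
    [0,0,0,0,0,0,0],
    [0,0,0,0,0,0,0]
  ]
}}

```text
t: 5.65
eef_pos: [524.0, -156.1, 118.6]
tcp_rot: [-3.141, 0.001, 3.045]
ft_force: [-5.7, 1.4, 23.4]
opening: 0.002
grip_force: 11.6
```

Request:
{"method": "jog_arm", "body": {
  "motion": [
    [0,0,0,0,4,0,0],
    [0,0,0,0,8,0,0],
    [0,0,0,0,8,0,0],
    [0,0,0,0,5,0,0],
    [0,0,0,0,4,0,0],
    [0,0,0,0,4,0,0],
    [0,0,0,0,4,0,0],
    [0,0,0,0,4,0,0]
  ]
}}

```text
t: 6.65
eef_pos: [529.2, -117.1, 118.8]
tcp_rot: [-3.139, 0.005, 3.045]
ft_force: [-2.6, -14.7, 18.3]
opening: 0.005
grip_force: 10.6
```

Request:
{"method": "jog_arm", "body": {
  "motion": [
    [0,0,0,0.5,5,0,0],
    [0,0,0,0.5,6,0,0],
    [0,0,0,0,6,0,0],
    [0,0,0,0,6,0,0],
    [0,0,0,0,6,0,0],
    [0,0,0,0,6,0,0],
    [0,0,0,0,6,0,0],
    [0,0,0,0,4,0,0],
    [0,0,0,0,0,0,0]
  ]
}}

```text
t: 7.78
eef_pos: [532.6, -71.8, 118.8]
tcp_rot: [-3.14, 0.005, 3.045]
ft_force: [-1.9, -10.9, 19.6]
opening: 0.002
grip_force: 10.4
```

```bash
cat > m.py <<'E'
from h import *
np.set_printoptions(precision=1,suppress=True)
o=np.array([534.5,-50.4]);d=np.array([.0976,.9952]);n=np.array([-.9952,.0976])
print('tcp s,l',(env.state()['eef_pos'][:2]-o)@d,(env.state()['eef_pos'][:2]-o)@n,env.state()['t'])
for cam in('scene','top'):
    c=snap(cam,cam+'_m.png');P=cloud(c);z=P[...,2];S=(P[...,:2]-o)@d;L=(P[...,:2]-o)@n
    m=(z>74)&(z<86)&(abs(L)<26)&(S<92); q=S[m&(S>-75)]
    if len(q): print(cam,'beam s',np.percentile(q,[1,50,99]),'front-> slide x',np.percentile(q,99)-60)
    m=(z>86)&(z<100)&(S>70)&(S<135)
    if m.sum(): 
        f=np.polyfit(L[m],S[m],1); print('leg top s',np.percentile(S[m],[2,50,98]),'slope',f[0].round(4))
    m=(z>46)&(z<60)&(abs(L)<12)&(S>-130)&(S<-40)
    m2=(z>36)&(z<46)&(abs(L)<12)&(S>-130)&(S<-40)
    print('bar z up/down counts',m.sum(),m2.sum())
E
python3 m.py
```

```text
tcp s,l -21.48820678734933 -0.1674729006606858 7.775
scene beam s [-33.3  10.   56.5] front-> slide x -3.4926206597233005
leg top s [92.8 95.1 98.1] slope 0.0017
bar z up/down counts 0 377
leg top s [ 96.9  98.8 101.2] slope 0.0031
bar z up/down counts 0 47
```

Request:
{"method": "jog_arm", "body": {
  "motion": [
    [0,0,0,0,5,0,0],
    [0,0,0,0,6,0,0],
    [0,0,0,0,6,0,0],
    [0,0,0,0,6,0,0],
    [0,0,0,0,5,0,0],
    [0,0,0,0,4,0,0],
    [0,0,0,0,3,0,0],
    [0,0,0,0,0,0,0]
  ]
}}

```text
t: 8.88
eef_pos: [535.9, -37.0, 118.8]
tcp_rot: [-3.14, 0.005, 3.045]
ft_force: [-2.6, -12.5, 20.0]
opening: 0.006
grip_force: 10.8
```

Request:
{"method": "jog_arm", "body": {
  "motion": [
    [0,0,0,0,2,0,0],
    [0,0,0,0,2,0,0],
    [0,0,0,0,2,0,0],
    [0,0,0,0,0,0,0]
  ]
}}

```text
t: 9.38
eef_pos: [536.4, -31.3, 118.8]
tcp_rot: [-3.14, 0.005, 3.045]
ft_force: [-1.7, -15.2, 19.8]
opening: 0.006
grip_force: 11.4
```

```bash
python3 m.py
```

```text
tcp s,l 19.214611991248745 -0.06910588709493887 9.375
scene beam s [ 7.3 48.  90.1] front-> slide x 30.105372490697775
leg top s [ 96.7  99.1 102.7] slope -0.0114
bar z up/down counts 0 377
bar z up/down counts 0 314
```

Request:
{"method": "jog_arm", "body": {
  "motion": [
    [0,0,0,0,1.5,0,0],
    [0,0,0,0,1.5,0,0],
    [0,0,0,0,0,0,0]
  ]
}}

```text
t: 9.85
eef_pos: [536.7, -28.3, 118.8]
tcp_rot: [-3.14, 0.004, 3.045]
ft_force: [-3.0, -15.7, 20.5]
opening: 0.007
grip_force: 11.7
```

Request:
{"method": "jog_arm", "body": {
  "motion": [
    [0,0,0,0,1,0,0],
    [0,0,0,0,1,0,0],
    [0,0,0,0,0,0,0]
  ]
}}

```text
t: 10.22
eef_pos: [536.8, -27.0, 118.8]
tcp_rot: [-3.139, 0.004, 3.045]
ft_force: [-3.8, -22.8, 19.9]
opening: 0.004
grip_force: 16.8
```

Request:
{"method": "jog_arm", "body": {
  "motion": [
    [0,0,0,0,1,0,0],
    [0,0,0,0,1,0,0],
    [0,0,0,0,0,0,0],
    [0,0,0,0,0,0,0]
  ]
}}

```text
t: 10.72
eef_pos: [536.9, -26.6, 118.8]
tcp_rot: [-3.137, 0.004, 3.045]
ft_force: [-6.5, -39.8, 20.5]
opening: 0.006
grip_force: 24.9
```

```bash
python3 m.py
```

```text
tcp s,l 23.91496255759906 -0.016794388968662904 10.725
scene beam s [12.6 51.4 91.1] front-> slide x 31.104758735587836
leg top s [101.  103.8 107.3] slope 0.0008
bar z up/down counts 0 382
bar z up/down counts 0 347
```

Blocked firmly at 40 N with the leg square (slope 0.001). Backing off the push slightly, then lifting.

Request:
{"method": "jog_arm", "body": {
  "motion": [
    [0,0,0,0,-2,0,0],
    [0,0,0,0,-2,0,0],
    [0,0,0,0,0,-6,0],
    [0,0,0,0,0,-8,0],
    [0,0,0,0,0,-15,0],
    [0,0,0,0,0,-30,0],
    [0,0,0,0,0,-50,0],
    [0,0,0,0,-40,-40,0],
    [0,0,0,0,-60,0,0],
    [0,0,0,0,-60,0,0]
  ]
}}

```text
t: 12.08
eef_pos: [519.5, -187.0, 267.2]
tcp_rot: [-3.142, 0.001, 3.046]
ft_force: [1.1, 0.5, -0.7]
opening: 0.002
grip_force: 0.0
```

Request:
{"method": "jog_arm", "body": {
  "motion": [
    [0,0,0,0,-60,0,0],
    [0,0,0,0,-60,0,0],
    [0,0,0,0,0,0,0],
    [0,0,0,0,0,0,0]
  ]
}}

```text
t: 12.58
eef_pos: [508.1, -304.8, 266.1]
tcp_rot: [3.141, -0.001, 3.044]
ft_force: [0.1, 1.2, 1.0]
opening: 0.007
grip_force: 0.0
```

```bash
python3 m.py
python3 - <<'E'
import cv2
a=cv2.imread('pics/scene_m.png');b=cv2.imread('pics/top_m.png')
cv2.imwrite('pics/f.png',cv2.hconcat([cv2.resize(a[130:290,150:310],(400,400),interpolation=2),cv2.resize(b[120:280,150:310],(400,400),interpolation=2)]))
E
```

```text
tcp s,l -255.74078139451774 1.4821817295748911 12.575
scene beam s [31.1 55.8 91.7] front-> slide x 31.72832625084027
leg top s [100.6 103.2 106.6] slope -0.0014
bar z up/down counts 373 3
top beam s [34.1 62.8 91.5] front-> slide x 31.47982874138428
leg top s [104.2 105.9 108.4] slope 0.0002
bar z up/down counts 529 0
```

View pics/f.png

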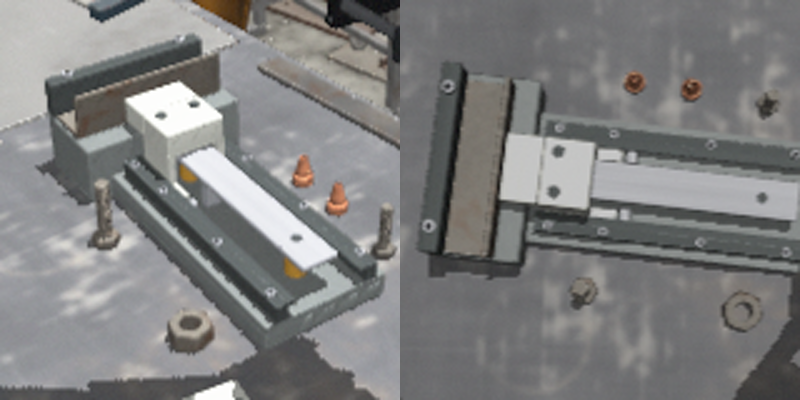

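The picture shows the slide against the offcut, at about (565,170) in the right half. The offcut is flat and square on the fence at about (470,165), and the bar is up, with the teeth at (630,155) and (625,215) behind the feet. The bystanders have not moved. Beam rear face reads about 33 mm, as expected at home.

```bash
python3 -c "
from h import *
print(env.job_done())"
```

```text
the job is handed in; nothing more can be done
None
```

I handed the job in with the slide home and locked behind the sprung-up catch, the offcut square against the fence, and the bystanders where they were; no verdict was returned.

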